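# Bed a glued badge in the green spring press

### The job

A freshly glued brass badge sits in the small hinged press with the green plate, beside the bamboo tray. Push the green plate down against its spring until it lies level, keep it level for about a second, then let it spring back up. Do not press the other press, the one with the red plate.

Things in the scene. Friction and masses are not known exactly. Their poses are not given: they have to be found in the camera images.
- green_plate (a joint): Green painted metal plate, 96 x 66 x 6 mm, hinged at its far end over the black base (130 x 84 x 14 mm, fixed) of a press left or right of the tray. Angle in rad: 0 = level (firm stop), positive = free edge, the one nearer the robot, raised. A spring keeps it at about 0.45 to 0.55, its start; it returns there when let go. Pushing it level at the thumb spot takes about 8 N.
- green_spot (a point): Centre of the dark round thumb spot (28 mm wide, flush) on top of the green plate, 18 mm from the free edge. Turns with the plate: z = its upward normal, x = along it from free edge to hinge (yaw up to 30 degrees off the world's x). In this frame the hinge pin, parallel to y, is at x +82 mm, z -3 mm. The pin is 30 mm above the table: with the plate level the spot is 33 mm above the table.
- red_plate (a joint): Hinge angle of the red plate of the other press, a bystander on the other side of the tray, in rad: same kind of press (empty), same meaning as green_plate. It must stay raised.
- red_spot (a point): Centre of the dark round thumb spot on top of the red plate: same place and axes as green_spot.
Not all that is in view belongs to the job. Leave any orange or purple look-alike of the part that bears green_plate alone.

How it is judged:
By the outcome, as a careful person would: the job done as asked, in the order asked, and still so for the second after the job is handed in, with the robot touching nothing.
It also fails if it takes over 29 s, if anything falls off the work surface, if the arm or the gripper's body presses on something with over 40 N, if the wrist force passes 120 N, or if a joint passes its speed limit or range.

### The arm

A 7-joint arm with a two-finger parallel gripper is mounted at the origin on the work surface. World frame = base frame: x ahead of the robot, y to its left, z up, the work surface at z = 0. Lengths are in m, angles in rad, forces in N, time in s.
With the tool pointing down it reaches from about 0.425 to 0.95 m from the base axis. Payload 4.7 kg.
Tool frame: the origin (TCP) lies on the mounting face of the last link; the fingertips stand 182 mm ahead of it and the grasp point (between the pads) lies 164 mm ahead of it (robot.hold_point_z is the z of the grasp point in the tool frame, in m); z points along the fingers, y is the line along which they close (so a half turn about z gives the same grasp; the last joint's range is limited). The gripper opens to 87 mm and grips with 3 to 60 N. Pads are 19 mm wide; open, the fingers measure 117 mm over their backs; the gripper's body (75 mm by 190 mm) begins 51 mm behind the grasp point.
Start: joints at [-1.203, 0.469, -0.049, 1.532, 0.024, 1.141, -0.082], TCP at [0.261, 0.623, 0.405] pointing down, gripper open.
Joint ranges: [-2.59, 2.59], [-0.33, 1.99], [-1.39, 1.29], [0.1, 2.45], [-1.04, 4.18], [0.21, 1.99], [-2.66, 2.66]. Speed limits (rad/s): [2.57, 2.57, 3.14, 3.14, 3.14, 3.14, 3.14].

### API

Orientations are given as a unit quaternion [w, x, y, z].
In Python, from workcell import sensors, vision, job, robot gives the robot as it stands.
- The arm moves only by the shell command python3 -m pendant 'ROWS' [OPENING] [FORCE]. ROWS is JSON, a list that holds one entry, the list of rows, each a list of 6 numbers: the shift along the tool's x, y, z scaled (see below), then the turn, a rotation vector about the tool's x, y, z scaled (see below). A call has exactly 5 rows; each row is the pose to reach, as a shift and turn from the pose commanded when the call began, along the tool's axes at that moment; what a row does not reach only later rows make up. The controller multiplies each number of a shift by 0.3 m and each number of a turn by 1.5 rad. A row lasts 1/10 s, in which the tool goes at most 50 mm and 8.59 degrees, less where a joint would pass 70% of its speed; a pose out of reach is approached as far as the arm can. A call with a number of a shift or a turn outside -1 to 1 is refused whole. A call with a gripper value outside its range is refused whole. OPENING is the opening, from 0 (shut) to 1 (fully open), set as the call begins (- or left out, the last holds). The fingers move at their own pace and stop on an object; FORCE is the grip in N (left out, the last holds). Time passes only in rows, so rows that repeat a pose let the fingers close, or fill a call up. It gives the time, the measured TCP pose, the force, the opening and the grip force at its end, in the units of the state.
- sensors.state(): the state, without advancing time (a new reading comes with each control period).
- vision.snapshot(name): name is "side" or "top"; returns the picture (384x512x3 uint8, red, green, blue); there is no depth.
- vision.calibration(name): a dict with "vertical_fov" (degrees; the focal length in pixels is half the picture's height over the tangent of half this angle, whatever the lens; pixels are square), "cx", "cy" (the principal point, pixels), "dist" ([k1, k2, p1, p2, k3] as OpenCV has them; the pictures are not rectified), "position" and "attitude" of the camera in the world. Camera axes: x right, y up, looking along -z (the intrinsics and any distortion apply to the point x, -y, -z); pixel columns grow to the right and rows downward; lengths in m; the calibration is good to about 2 mm. A picture is of the moment at which its call begins. calibration takes no time and is no camera call.
- job.hand_in(): hands the job in; it is judged then, once.
The state is a dict: "t": time; "joint_pos": joint angles; "joint_velocities": joint speeds; "joint_torque": joint torques, N m; "tcp_pos": TCP position; "tool_rot": TCP orientation; "force": force on the tool from outside, world axes, zero at the start; "moment": the same for the moment, N m; "width": opening from 0.0 (shut) to 1.0 (fully open); "finger_force": force on a finger pad.
Only numpy, scipy, OpenCV 4.12 (cv2) and the standard library are available. Lean on these libraries where they do the work, as an engineer would, in place of code of your own. Each camera call takes 0.05 s, during which the arm holds its last target. There are 200 camera calls.

## Working session

There is one attempt and no reset: what is moved stays moved. The work goes in short steps, Python scripts to look and compute and a shell command to move; the robot and the scene stay as the last step left them, time stands still between calls to the robot, and variables do not carry over. Pictures are saved under pics/ and viewed, at most 10 in all, crops included, and the job is handed in when it is done.

```bash
mkdir -p pics
python3 - <<'E'
from workcell import sensors, vision, robot
import cv2
for n in("top","side"):
    cv2.imwrite(f"pics/{n}0.png",cv2.resize(vision.snapshot(n)[:,:,::-1],(800,600),interpolation=cv2.INTER_CUBIC))
    print(vision.calibration(n))
s=sensors.state();print(s)
E
```

```text
{'vertical_fov': 53.74174684153427, 'cx': 260.1566965721628, 'cy': 185.47824874348643, 'dist': array([-0.02359459,  0.        ,  0.        ,  0.        ,  0.        ]), 'position': array([0.36680039, 0.07160381, 1.20601725]), 'attitude': array([ 0.70657978,  0.05114741, -0.03293295, -0.70501375])}
{'vertical_fov': 50.45380551947385, 'cx': 252.4861239259998, 'cy': 192.1279167288649, 'dist': array([-0.12191729,  0.        ,  0.        ,  0.        ,  0.        ]), 'position': array([-0.2120361 , -0.6055362 ,  0.77959881]), 'attitude': array([ 0.81431461,  0.41974866, -0.17559385, -0.36037421])}
{'t': 0.1, 'joint_pos': array([-1.20293205,  0.46934413, -0.04860632,  1.53354164,  0.02407519,
        1.14101353, -0.08231875]), 'joint_velocities': array([-1.09505261e-03, -2.47815873e-03,  7.26381698e-04, -2.82387252e-03,
        2.06246544e-03,  1.45049262e-03, -6.52569757e-05]), 'joint_torque': array([ 6.36813293e-04, -5.09174037e+01, -8.13321350e-02, -2.36828041e+01,
       -6.14672899e-02,  3.45078274e-02,  5.89058163e-05]), 'tcp_pos': array([0.26073023, 0.62237821, 0.40382927]), 'tool_rot': array([-1.54039378e-04,  1.97078811e-01,  9.80387271e-01, -8.47301082e-04]), 'force': array([ 0.07304112, -0.09214667,  0.54615312]), 'moment': array([-0.00153561, -0.02348375,  0.0006401 ]), 'finger_force': 0.0, 'width': 0.9985420695039949}
```

View pics/top0.png

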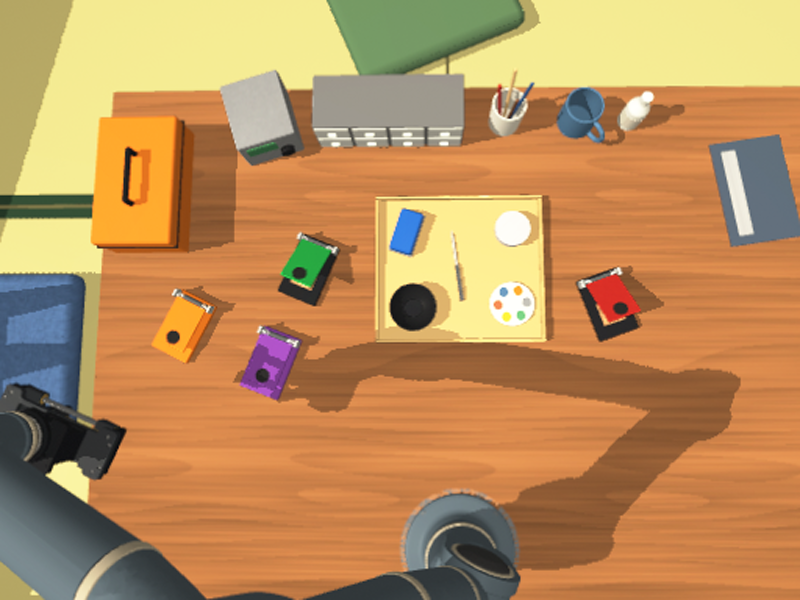

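View pics/side0.png

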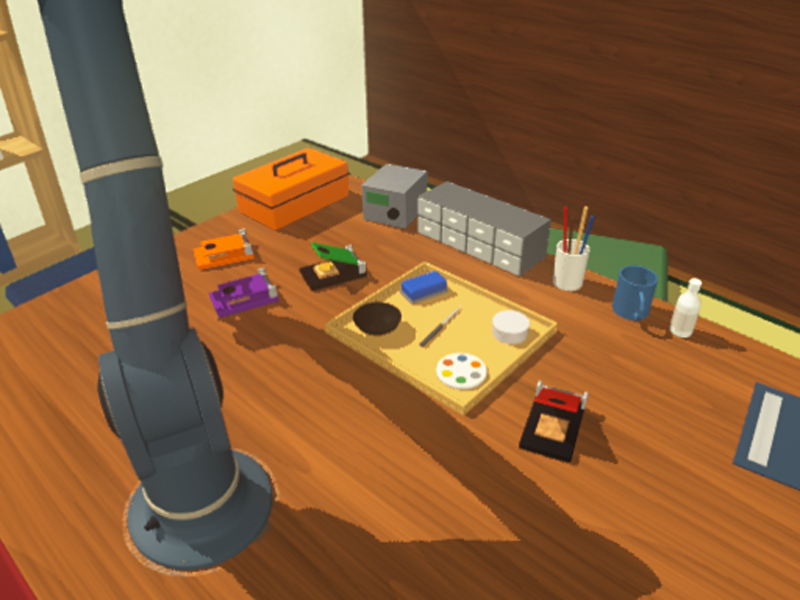

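Top view: the candidates are the green press (308,265), orange look-alike (185,325), purple look-alike (272,362) and red press (610,300). The green one at (308,265) fits: it has a green plate, sits beside the tray and holds a brass badge. I'll confirm that in a crop.

Run:
```python
import cv2,numpy as np
from workcell import vision
a=vision.snapshot("top")[140:200,165:235,::-1]; b=vision.snapshot("side")[145:205,180:250,::-1]
r=lambda i:cv2.resize(i,(400,343),interpolation=cv2.INTER_CUBIC)
cv2.imwrite("pics/crop.png",np.hstack([r(a),r(b)]))
```

```text
(no output)
```

View pics/crop.png

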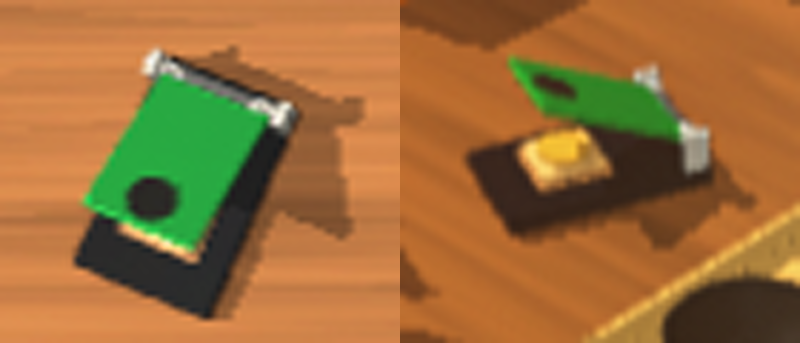

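The crop confirms it: a green plate with a dark spot at (153,198) in the left half and (555,86) in the right, and the brass badge on the base under it. I'll fit the pose of the press to the spot and plate corners.

```bash
cat > h.py <<'E'
import numpy as np,cv2
from scipy.spatial.transform import Rotation as R
from workcell import vision
q2=lambda q:R.from_quat(np.roll(q,-1))
def proj(n,P):
    c=vision.calibration(n);f=192/np.tan(np.radians(c["vertical_fov"]/2))
    M=np.diag([1,-1,-1])@q2(c["attitude"]).as_matrix().T
    K=np.array([[f,0,c["cx"]],[0,f,c["cy"]],[0,0,1]])
    return cv2.projectPoints(np.atleast_2d(P).astype(float),cv2.Rodrigues(M)[0],-M@c["position"],K,c["dist"])[0][:,0]
E
python3 - <<'E'
from h import *
from scipy.optimize import least_squares
from workcell import sensors
nat=lambda p,o:(np.array(p)+.5)/5.714-.5+o
T=nat([(153,198),(84,204),(268,116)],(165,140))
S=nat([(155,86),(111,57),(282,138)],(180,145))
loc=np.array([[0,0,0],[-.018,.033,0],[.078,-.033,0]])  # spot, left free, right hinge corners (top face)
def pts(p,th=None):
    x,y,yaw,t=p; t=t if th is None else th
    A=R.from_euler('zy',[yaw,t])   # +y rotation lowers +x => free edge raised
    return A.apply(loc-[.082,0,-.003])+[x,y,.03]
def res(p):
    P=pts(p);return np.r_[(proj("top",P)-T).ravel(),(proj("side",P)-S).ravel()]
s=least_squares(res,[.65,.25,-.3,.5],loss='soft_l1');print(s.x,s.fun.round(1) if 0 else res(s.x).round(1))
print("up",pts(s.x)[0],"level",pts(s.x,0)[0])
st=sensors.state();Rt=q2(st["tool_rot"]);print(Rt.as_matrix().round(3))
yaw=s.x[2]
for th in (s.x[3],0):
    print(Rt.inv().apply(pts(s.x,th)[0]+[0,0,.182]-st["tcp_pos"]))
E
```

```text
[ 0.59839848  0.28054399 -0.37600737  0.56690096] [-0.1  0.2 -0.5  0.4  1.1  0.  -0.  -0.9 -0.6  0.3  1.4 -1.7]
up [0.53566939 0.31065519 0.07348997] level [0.52212715 0.31065519 0.033     ]
[[-0.922  0.386 -0.   ]
 [ 0.386  0.922 -0.001]
 [-0.    -0.001 -1.   ]]
[-0.37400865 -0.18116422  0.14882302]
[-0.36151676 -0.18634922  0.18931868]
```

```bash
cat > fit.py <<'E'
from h import *
from scipy.optimize import least_squares
from workcell import sensors
nat=lambda p,o:(np.array(p)+.5)/5.714-.5+o
T=nat([(153,198),(84,204),(268,116)],(165,140))
S=nat([(155,86),(111,57),(282,138)],(180,145))
loc=np.array([[0,0,0],[-.018,.033,0],[.078,-.033,0]])
def pts(p,th=None):
    x,y,yaw,t=p; t=t if th is None else th
    return R.from_euler('ZY',[yaw,t]).apply(loc-[.082,0,-.003])+[x,y,.03]
def res(p):
    P=pts(p);return np.r_[(proj("top",P)-T).ravel(),(proj("side",P)-S).ravel()]
s=least_squares(res,[.65,.25,-.3,.5],loss='soft_l1');print(s.x,res(s.x).round(1))
st=sensors.state();Rt=q2(st["tool_rot"]);print(Rt.as_matrix().round(3),st["force"])
for th in (s.x[3],.25,0):
    P=pts(s.x,th)[0];print(th,P,"move in units .3m",Rt.inv().apply(P+[0,0,.182]-st["tcp_pos"])/.3)
E
python3 fit.py
```

```text
[ 0.60184748  0.28456151 -0.37445282  0.47696279] [ 0.1  0.5 -0.4 -0.   0.4  0.1 -0.  -0.  -0.4 -0.4  1.1 -0.5]
[[-0.922  0.386 -0.   ]
 [ 0.386  0.922 -0.001]
 [-0.    -0.001 -1.   ]] [ 0.29114409 -1.2192188   1.21838046]
0.4769627875076166 [0.53532885 0.31070298 0.07030999] move in units .3m [-1.24558655 -0.60415986  0.50667695]
0.25 [0.52859276 0.31335023 0.05319386] move in units .3m [-1.22146498 -0.60463005  0.56373038]
0 [0.52552943 0.3145541  0.033     ] move in units .3m [-1.21049378 -0.60479483  0.63104306]
```

```bash
python3 -m pendant '[[[-0.1,-0.05,0,0,0,0],[-0.24,-0.12,0,0,0,0],[-0.38,-0.19,0,0,0,0],[-0.52,-0.26,0,0,0,0],[-0.65,-0.32,0,0,0,0]]]' 0 20
python3 -m pendant '[[[-0.14,-0.07,0.05,0,0,0],[-0.28,-0.14,0.12,0,0,0],[-0.42,-0.21,0.22,0,0,0],[-0.54,-0.27,0.31,0,0,0],[-0.58,-0.284,0.36,0,0,0]]]'
python3 fit.py
```

```text
t: 0.7
tcp_pos: [0.4049, 0.4566, 0.4047]
tool_rot: [0.0, 0.197, 0.98, -0.0]
force: [0.4, 0.6, 0.1]
width: 0.632
finger_force: 0.0
t: 1.2
tcp_pos: [0.5335, 0.3078, 0.2948]
tool_rot: [0.0, 0.2, 0.98, -0.002]
force: [-0.2, 0.1, 0.2]
width: 0.165
finger_force: 0.0
[ 0.60184748  0.28456151 -0.37445282  0.47696279] [ 0.1  0.5 -0.4 -0.   0.4  0.1 -0.  -0.  -0.4 -0.4  1.1 -0.5]
[[-0.92   0.392 -0.   ]
 [ 0.392  0.92  -0.004]
 [-0.001 -0.004 -1.   ]] [-0.23356819  0.14878516  0.1861393 ]
0.4769627875076166 [0.53532885 0.31070298 0.07030999] move in units .3m [-0.00153495  0.01174672  0.14147325]
0.25 [0.52859276 0.31335023 0.05319386] move in units .3m [0.02263983 0.0112649  0.19850405]
0 [0.52552943 0.3145541  0.033     ] move in units .3m [0.0336767  0.01119899 0.26580617]
```

```bash
python3 -m pendant '[[[0,0.01,0.02,0,0,0],[0,0.01,0.04,0,0,0],[0,0.01,0.05,0,0,0],[0,0.01,0.05,0,0,0],[0,0.01,0.05,0,0,0]]]'
python3 - <<'E'
import cv2,numpy as np
from workcell import vision
a=vision.snapshot("top")[120:220,145:265,::-1]; b=vision.snapshot("side")[105:205,150:270,::-1]
r=lambda i:cv2.resize(i,(400,333),interpolation=cv2.INTER_CUBIC)
cv2.imwrite("pics/crop2.png",np.hstack([r(a),r(b)]))
E
python3 fit.py
```

```text
t: 1.7
tcp_pos: [0.5317, 0.3168, 0.2825]
tool_rot: [0.0, 0.196, 0.981, 0.001]
force: [0.6, -0.4, 0.6]
width: 0.004
finger_force: 0.0
[ 0.60184748  0.28456151 -0.37445282  0.47696279] [ 0.1  0.5 -0.4 -0.   0.4  0.1 -0.  -0.  -0.4 -0.4  1.1 -0.5]
[[-0.923  0.385  0.001]
 [ 0.385  0.923  0.001]
 [-0.001  0.001 -1.   ]] [-0.31112834 -0.19881725 -0.2915121 ]
0.4769627875076166 [0.53532885 0.31070298 0.07030999] move in units .3m [-0.01732498 -0.01322922  0.10070385]
0.25 [0.52859276 0.31335023 0.05319386] move in units .3m [ 0.00682686 -0.01381472  0.1577434 ]
0 [0.52552943 0.3145541  0.033     ] move in units .3m [ 0.01783336 -0.01413493  0.22504977]
```

View pics/crop2.png

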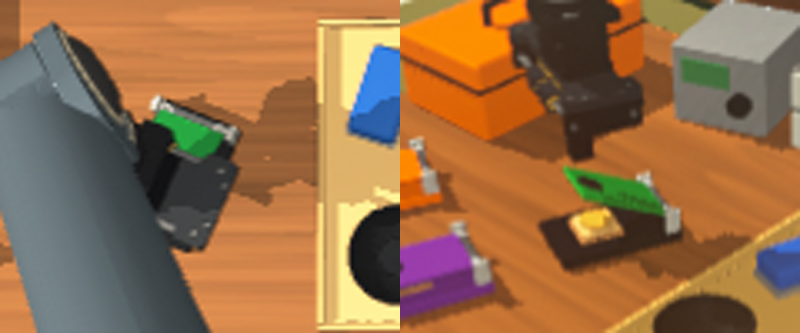

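The right half shows the shut fingertips (580,155) above the spot (590,183), with the plate still up. Next I press down along the arc.

```bash
python3 -m pendant '[[[-0.017,-0.014,0.03,0,0,0],[-0.02,-0.014,0.06,0,0,0],[-0.015,-0.014,0.09,0,0,0],[-0.008,-0.014,0.12,0,0,0],[0,-0.014,0.15,0,0,0]]]'
python3 -m pendant '[[[0.005,0,0.016,0,0,0],[0.009,0,0.032,0,0,0],[0.012,0,0.046,0,0,0],[0.014,0,0.058,0,0,0],[0.015,0,0.068,0,0,0]]]'
python3 fit.py|tail -1
```

```text
t: 2.3
tcp_pos: [0.5303, 0.3118, 0.2361]
tool_rot: [-0.001, 0.197, 0.98, -0.0]
force: [-1.5, -0.5, 5.0]
width: 0.003
finger_force: 2.5
t: 2.8
tcp_pos: [0.5269, 0.313, 0.2167]
tool_rot: [0.001, 0.197, 0.98, -0.0]
force: [-0.6, -2.7, 7.8]
width: 0.003
finger_force: 3.9
0 [0.52552943 0.3145541  0.033     ] move in units .3m [0.00634782 0.00295737 0.00556612]
```

```bash
python3 -m pendant '[[[0.003,0.002,0.003,0,0,0],[0.003,0.002,0.006,0,0,0],[0.003,0.002,0.008,0,0,0],[0.003,0.002,0.01,0,0,0],[0.003,0.002,0.01,0,0,0]]]'
```

```text
t: 3.3
tcp_pos: [0.5268, 0.3132, 0.2154]
tool_rot: [0.001, 0.198, 0.98, -0.0]
force: [-2.1, -5.6, 17.4]
width: 0.001
finger_force: 8.5
```

The force jumped to 17 N, so the plate is on the stop. I'll press slightly more and hold.

```bash
python3 -m pendant '[[[0,0,0.002,0,0,0],[0,0,0.002,0,0,0],[0,0,0.002,0,0,0],[0,0,0.002,0,0,0],[0,0,0.002,0,0,0]]]'
python3 -m pendant '[[[0,0,0,0,0,0],[0,0,0,0,0,0],[0,0,0,0,0,0],[0,0,0,0,0,0],[0,0,0,0,0,0]]]'
python3 - <<'E'
import cv2,numpy as np
from workcell import vision
b=vision.snapshot("side")[125:205,170:270,::-1]
cv2.imwrite("pics/crop3.png",cv2.resize(b,(600,480),interpolation=cv2.INTER_CUBIC))
E
```

```text
t: 3.8
tcp_pos: [0.5268, 0.3132, 0.2153]
tool_rot: [0.001, 0.198, 0.98, -0.0]
force: [-4.4, -6.3, 20.3]
width: 0.006
finger_force: 10.1
t: 4.3
tcp_pos: [0.5268, 0.3132, 0.2153]
tool_rot: [0.001, 0.198, 0.98, -0.0]
force: [-4.3, -6.2, 20.5]
width: 0.002
finger_force: 10.1
```

View pics/crop3.png

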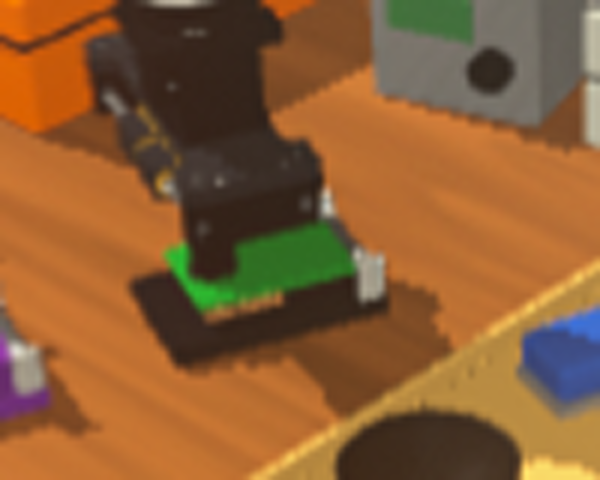

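The fingertips (210,265) hold the plate level over the badge, and it has been held for about a second. I'll release along the arc and lift clear.

```bash
python3 -m pendant '[[[0,0,0,0,0,0],[-0.008,0,-0.04,0,0,0],[-0.02,0,-0.1,0,0,0],[-0.03,0,-0.18,0,0,0],[-0.03,0,-0.28,0,0,0]]]'
python3 -m pendant '[[[0,0,-0.1,0,0,0],[0,0,-0.2,0,0,0],[0.1,0.05,-0.25,0,0,0],[0.22,0.1,-0.25,0,0,0],[0.35,0.15,-0.25,0,0,0]]]'
python3 -m pendant '[[[0.1,0.05,0,0,0,0],[0.2,0.1,0,0,0,0],[0.25,0.12,0,0,0,0],[0.25,0.12,0,0,0,0],[0.25,0.12,0,0,0,0]]]'
python3 - <<'E'
import cv2,numpy as np
from workcell import vision
cv2.imwrite("pics/side4.png",cv2.resize(vision.snapshot("side")[100:300,120:400,::-1],(800,571),interpolation=cv2.INTER_CUBIC))
E
```

```text
t: 4.85
tcp_pos: [0.5341, 0.3106, 0.2961]
tool_rot: [-0.001, 0.197, 0.98, -0.001]
force: [-0.2, -0.2, -0.0]
width: 0.009
finger_force: 0.0
t: 5.35
tcp_pos: [0.4543, 0.3936, 0.372]
tool_rot: [0.001, 0.198, 0.98, 0.001]
force: [0.8, 0.9, -0.5]
width: 0.001
finger_force: 0.0
t: 5.85
tcp_pos: [0.4006, 0.4541, 0.3714]
tool_rot: [0.0, 0.198, 0.98, -0.001]
force: [0.4, -0.3, -0.0]
width: 0.005
finger_force: 0.0
```

View pics/side4.png

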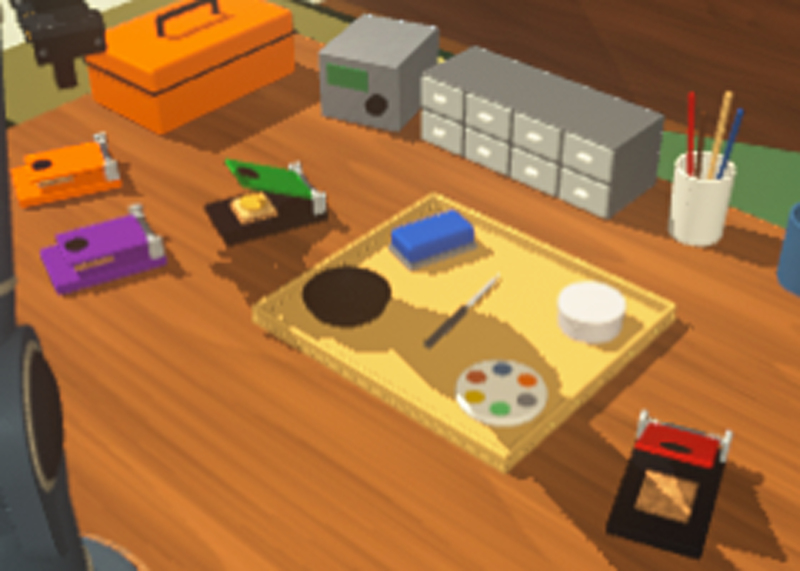

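The green plate (270,178) is up again with the badge in place, the red plate (680,443) is untouched, and the gripper (65,40) is clear.

```bash
python3 -c "
from workcell import job;print(job.hand_in())"
```

```text
the job is handed in; nothing more can be done
None
```

The green plate was pressed level at about 20 N, held there for roughly a second, and sprang back up; the red press was not touched, and the job is handed in.

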